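# Make up two drilling kits at the drill press bench

### The arm

A 7-joint arm with a two-finger parallel gripper is mounted at the origin on the work surface. World frame = base frame: x ahead of the robot, y to its left, z up, the work surface at z = 0. Lengths are in m, angles in degrees, forces in N, time in s.
With the tool pointing down it reaches from about 0.425 to 0.875 m from the base axis. Payload 4.7 kg.
Tool frame: the origin (TCP) lies on the front face of the gripper's body, between the roots of the fingers; the fingertips stand 70 mm ahead of it and the grasp point (between the pads) lies 51 mm ahead of it; z points along the fingers, y is the direction in which the jaws open and shut (so a half turn about z gives the same grasp; the last joint's range is limited). The gripper opens to 87 mm and grips with 3 to 60 N. Pads are 19 mm wide; open, the fingers measure 117 mm over their backs; the gripper's body (75 mm by 190 mm) begins 51 mm behind the grasp point.
Start: joints at [65.495, 18.392, -4.016, 83.108, 1.295, 78.541, -3.26], TCP at [0.278, -0.588, 0.292] pointing down, gripper open.
Joint ranges: [-163.93, 163.93], [-17.29, 119.83], [-79.2, 71.16], [3.27, 140.29], [-89.18, 269.18], [5.43, 117.66], [-154.24, 154.24]. Speed limits (degrees/s): [147.25, 147.25, 180, 180, 180, 180, 180].

### API

Orientations are given as [roll, pitch, yaw] about the fixed x, y, z axes, in that order (R = Rz(yaw) Ry(pitch) Rx(roll)).
In Python, from cell import env gives the robot as it stands.
- The arm moves only by the tool drive_tool, never from a script. Its argument "commands" is a list of rows, each a list of 7 numbers: the shift along the tool's x, y, z in cm, then the turn, a rotation vector about the tool's x, y, z in degrees, then the opening, from 0 (shut) to 1 (fully open). In form: [[tx, ty, tz, rx, ry, rz, hand], ...]. A call has 1 to 20 rows; each row shifts and turns the commanded pose from where the row before left it, along the tool's axes as they then stand; what a row does not reach is not made up. A row lasts 1/12 s, in which the tool goes at most 41.7 mm and 7.16 degrees, less where a joint would pass 70% of its speed; a pose out of reach is approached as far as the arm can. A call is refused whole if a number of a shift passes 4.17 or a number of a turn 7.16, either way. A call with a gripper value outside its range is refused whole. The fingers move at their own pace and stop on an object; "force" is the grip in N (left out, the last holds). Time passes only in rows, so rows that do not move let the fingers close. It gives the time, the measured TCP pose, the force and the opening at its end, in the units of the state.
- env.get_obs(): the state, without advancing time (a new reading comes with each control period).
- env.read_camera(name): name is "scene" or "side" or "wrist"; returns a dict with "img" (420x560x3 uint8, blue, green, red), "mtx" (3x3 intrinsics, pixels), "pose" (4x4, takes a point from camera to world coordinates). Camera axes: x right, y down, z forward; pixel columns grow to the right and rows downward; lengths in m; the calibration is good to about 2 mm. A picture is of the moment at which its call begins. There is no depth.
- env.sign_off(): hands the job in, once; it reports no verdict.
The state is a dict: "time_s": time; "qpos": joint angles; "joint_velocities": joint speeds; "effort": joint torques, N m; "tool_pos": TCP position; "tool_rot": TCP orientation; "force": force on the tool from outside, world axes, zero at the start; "wrist_torque": the same for the moment, N m; "grip_width": finger opening in m.
Only numpy, scipy, OpenCV 4.12 (cv2) and the standard library are available. Lean on these libraries where they do the work, as an engineer would, in place of code of your own. Each camera call takes 0.05 s, during which the arm holds its last target.

### The job

Make up the two drilling kits from the tools on the bench: put the largest Forstner bit and the chuck key into the long tray, and the smallest Forstner bit, the step block and the V-block into the square tray. Set everything down on the tray's floor, the bits standing on their cutters with the shank up, the two blocks upright on their undersides and the key lying flat. Leave the middle-sized bit standing where it is.

Things in the scene. Friction and masses are not known exactly. Their poses are not given: they have to be found in the camera images.
- bit_large: the largest of three Forstner bits, alike but for the cutter's width. Stands on its cutter, a yellow disc 50 mm wide, 14 mm high; a steel shank 10 mm thick (20 mm collar at its foot, to 24 mm height) rises from its middle, 75 mm tall in all. Origin: centre of the underside; z up the shank. Grip by the shank. About 0.18 kg. Goes into the long tray.
- bit_medium: the middle-sized of three Forstner bits, alike but for the cutter's width. Stands on its cutter, a yellow disc 38 mm wide, 14 mm high; a steel shank 10 mm thick (20 mm collar at its foot, to 24 mm height) rises from its middle, 75 mm tall in all. Origin: centre of the underside; z up the shank. Grip by the shank. About 0.12 kg. Not wanted: stays standing where it is.
- bit_small: the smallest of three Forstner bits, alike but for the cutter's width. Stands on its cutter, a yellow disc 26 mm wide, 14 mm high; a steel shank 10 mm thick (20 mm collar at its foot, to 24 mm height) rises from its middle, 75 mm tall in all. Origin: centre of the underside; z up the shank. Grip by the shank. About 0.07 kg. Goes into the square tray.
- chuck_key: drill-chuck key, a steel T lying flat, 0.12 kg. Origin: centre of its underside. Along its x: dark round stem 12 mm thick from x = -36 to 22 mm, then a 16 mm toothed head to x = 38 mm. The cross bar (8 mm thick, 84 mm long, end knobs 16 mm) lies along y at x = -36 mm. All axes are 8 mm above the underside. Grip the stem across y near x = -8 mm. For the long tray.
- step_block: aluminium clamping step block, like a little staircase: 60 mm long (x), 30 mm wide (y), four steps each 15 mm long, with heights 12, 20, 28 and 36 mm rising towards +x. Origin: centre of its 60 x 30 mm underside; z up. 0.16 kg. Grip it across its 30 mm width (y), near x = +10 mm. Goes into the square tray.
- v_block: bare steel V-block, 60 mm long (x), 40 mm wide (y), 32 mm high, with a V groove 26 mm wide and 13 mm deep along x in its top. Origin: centre of its underside; z up. 0.28 kg. Grip it across its 40 mm width (y), outside. Goes into the square tray.
- tray_long: long narrow plywood tray, open on top, fixed to the bench: 270 mm (x) by 120 mm (y) outside, 22 mm high; walls 6 mm, floor 6 mm thick, so 258 x 108 mm inside. Origin: centre of its underside, on the bench; the inner floor is 6 mm above it. Its long side is its x axis.
- tray_square: square plywood tray, open on top, fixed to the bench: 180 x 180 mm outside, 22 mm high; walls 6 mm, floor 6 mm thick, so 168 x 168 mm inside. Origin: centre of its underside, on the bench; the inner floor is 6 mm above it. x and y run along its sides.
Mind the look-alikes: they are no part of the job. What is shaped like the v_block but pink or purple is not meant.

How it is judged (in metres and radians):
At the end, for the whole second after the job is handed in: Large bit and key in the long tray (origins within 120 x 50 mm of its centre), small bit and both blocks in the square tray (within 77 mm each way), each on the floor within 5 mm, upright or flat within 0.15 rad, at rest; the middle bit upright within 20 mm of its start (x of bit_large in the frame of tray_long between -0.12 and 0.12 m and y of bit_large in the frame of tray_long between -0.05 and 0.05 m and z of bit_large in the frame of tray_long between 0.002 and 0.011 m and angle between each of bit_large, chuck_key, bit_small, step_block, v_block, bit_medium's own z axis and vertical below 0.15 rad and linear speed of each of bit_large, chuck_key, bit_small, step_block, v_block below 0.02 m/s and x of chuck_key in the frame of tray_long between -0.12 and 0.12 m and y of chuck_key in the frame of tray_long between -0.05 and 0.05 m and z of chuck_key in the frame of tray_long between 0.002 and 0.011 m and x of bit_small in the frame of tray_square between -0.077 and 0.077 m and y of bit_small in the frame of tray_square between -0.077 and 0.077 m and z of bit_small in the frame of tray_square between 0.002 and 0.011 m and x of step_block in the frame of tray_square between -0.077 and 0.077 m and y of step_block in the frame of tray_square between -0.077 and 0.077 m and z of step_block in the frame of tray_square between 0.002 and 0.011 m and x of v_block in the frame of tray_square between -0.077 and 0.077 m and y of v_block in the frame of tray_square between -0.077 and 0.077 m and z of v_block in the frame of tray_square between 0.002 and 0.011 m and distance of bit_medium from where it was at the start of the episode below 0.02 m); the robot touches nothing.
It fails at once if the middle-sized bit is shifted, lifted or knocked over (distance of bit_medium from where it was at the start of the episode above 0.025 m or angle between bit_medium's own z axis and vertical above 0.4 rad).
It also fails if it takes over 128 s, if anything falls off the work surface, if the arm or the gripper's body presses on something with over 40 N, if the wrist force passes 120 N, or if a joint passes its speed limit or range.

## Working session

There is one attempt and no reset: what is moved stays moved. The work goes in short steps, Python scripts to look and compute and a tool call to move; the robot and the scene stay as the last step left them, time stands still between calls to the robot, and variables do not carry over. Pictures are saved under pics/ and viewed, and the job is handed in when it is done.

Besides the shell and the picture viewer there is one more tool, called after "Request:" as name(argument=value, ...), one argument or row to a line, values as JSON. drive_tool: Moves the arm, as the interface text tells. Its arguments: {"type":"object","properties":{"commands":{"type":"array"},"force":{"type":"number"}},"required":["commands"]}

```bash
ls; mkdir -p pics; python3 - <<'E'
from cell import env
import cv2
print(env.get_obs())
for n in ["scene","side","wrist"]:
    c=env.read_camera(n); cv2.imwrite(f"pics/{n}0.png",c["img"]); print(n,c["mtx"].round(1).tolist(),c["pose"].round(3).tolist())
E
```

```text
pics
{'time_s': 0.0, 'qpos': array([65.49487687, 18.43970478, -4.01549737, 83.17310237,  1.2952022 ,
       78.54110005, -3.25912796]), 'joint_velocities': array([-0.08486331, -0.09349188,  0.01048295, -0.06375037, -0.01251577,
       -0.01609647,  0.01469177]), 'effort': array([-1.32998812e-04, -4.91281128e+01, -4.03564554e-01, -3.12526238e+01,
       -6.36726804e-02,  4.35681792e-02,  1.72794994e-04]), 'tool_pos': array([ 0.27769966, -0.58723952,  0.29116984]), 'tool_rot': array([-1.79891345e+02,  5.88470187e-03,  2.53157186e+01]), 'force': array([-0.44314428, -0.27809696,  0.19438345]), 'wrist_torque': array([ 0.01398307,  0.03200612, -0.01726028]), 'grip_width': 0.08699795317117821}
scene [[539.4, 0.0, 281.2], [0.0, 539.4, 207.7], [0.0, 0.0, 1.0]] [[-0.009, 0.545, -0.838, 1.403], [1.0, 0.026, 0.006, 0.026], [0.025, -0.838, -0.545, 0.632], [0.0, 0.0, 0.0, 1.0]]
side [[542.2, 0.0, 289.3], [0.0, 542.2, 206.5], [0.0, 0.0, 1.0]] [[-0.763, -0.298, 0.574, -0.152], [-0.647, 0.381, -0.661, 0.733], [-0.021, -0.875, -0.483, 0.562], [0.0, 0.0, 0.0, 1.0]]
wrist [[316.5, 0.0, 277.9], [0.0, 316.5, 211.8], [0.0, 0.0, 1.0]] [[0.427, -0.861, -0.275, 0.353], [-0.904, -0.408, -0.127, -0.552], [-0.003, 0.303, -0.953, 0.383], [0.0, 0.0, 0.0, 1.0]]
```

View pics/scene0.png

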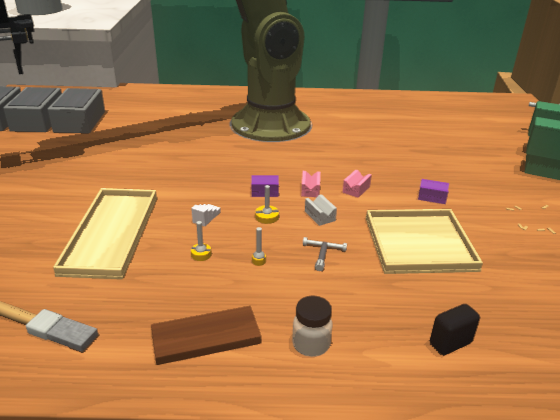

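View pics/side0.png

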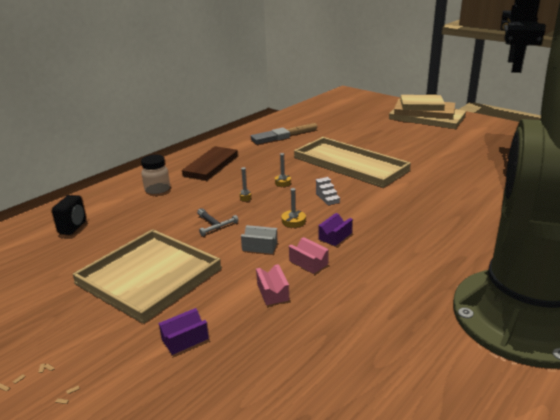

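View pics/wrist0.png

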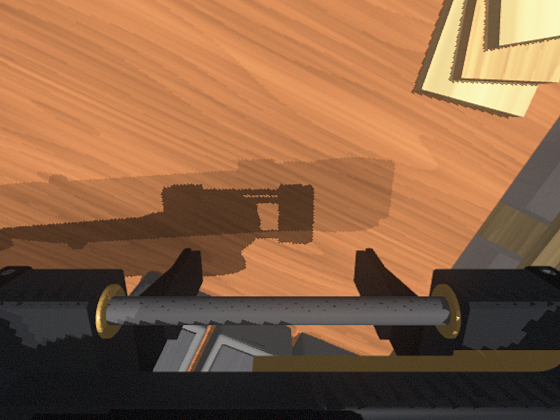

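The steel V-block is at scene (321,209). Its look-alikes are purple at (265,186) and (434,191), and pink at (311,184) and (357,183). The bits are at (267,214), (201,252) and (258,259), and I'll tell them apart by cutter width. The step block is at (205,214) and the key at (323,252). Next I'll look at close crops.

```bash
cat > h.py <<'E'
import numpy as np, cv2
from cell import env
def cam(n):
    c=env.read_camera(n); return c["img"],np.array(c["mtx"]),np.array(c["pose"])
def ray(K,P,uv):
    uv=np.atleast_2d(np.array(uv,float)); d=np.c_[uv,np.ones(len(uv))]@np.linalg.inv(K).T@P[:3,:3].T
    return P[:3,3],d
def plane(K,P,uv,z):
    o,d=ray(K,P,uv); return o+d*((z-o[2])/d[:,2])[:,None]
def tri(views): # [(K,P,uv)] least-squares meeting point, and rms gap
    A=np.zeros((3,3));b=np.zeros(3);L=[]
    for K,P,uv in views:
        o,d=ray(K,P,uv); d=d[0]/np.linalg.norm(d[0]); M=np.eye(3)-np.outer(d,d); A+=M;b+=M@o;L.append((M,o))
    x=np.linalg.solve(A,b); return x,max(np.linalg.norm(M@(x-o)) for M,o in L)
def proj(K,P,X):
    X=np.atleast_2d(X); p=(X-P[:3,3])@P[:3,:3]@K.T; return p[:,:2]/p[:,2:]
def crop(img,x0,y0,x1,y1,s,name):
    cv2.imwrite("pics/"+name,cv2.resize(img[y0:y1,x0:x1],None,fx=s,fy=s,interpolation=cv2.INTER_CUBIC))
E
python3 - <<'E'
from h import *
a=cv2.imread("pics/scene0.png");b=cv2.imread("pics/side0.png")
crop(a,180,165,380,285,4,"sc1.png"); crop(b,190,130,350,250,5,"sd1.png")
E
```

```text
(no output)
```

View pics/sc1.png

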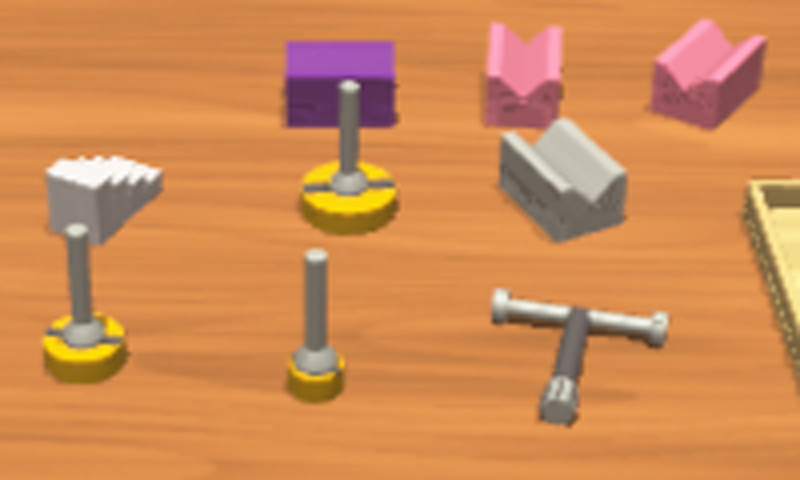

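View pics/sd1.png

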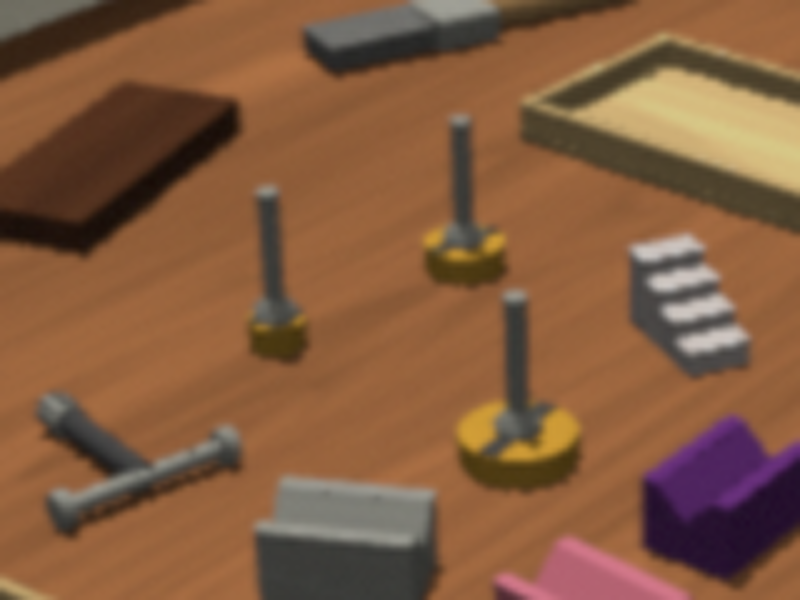

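```bash
python3 - <<'E'
from h import *
a,Ka,Pa=cam("scene");b,Kb,Pb=cam("side")
S=lambda x,y:(180+x/4-.4,165+y/4-.4); D=lambda x,y:(190+x/5-.4,130+y/5-.4)
pts={"L tip":(S(349,86),D(515,297)),"M tip":(S(78,231),D(460,121)),"S tip":(S(316,256),D(267,191)),
"key barend L":(S(500,306),D(228,448)),"key barend R":(S(657,328),D(64,508)),"key head":(S(560,400),D(57,412)),
"V right end, far ridge":(S(625,178),D(259,530))}
for k,(p,q) in pts.items():
    x,e=tri([(Ka,Pa,p),(Kb,Pb,q)]); print(k,x.round(4),round(e,4))
print("vblock ctr",plane(Ka,Pa,S(565,180),.016).round(3),"step",plane(Ka,Pa,S(100,200),.016).round(3))
for n,i,K,P in(("sc",a,Ka,Pa),("sd",b,Kb,Pb)):
    h=cv2.cvtColor(i,cv2.COLOR_BGR2HSV); m=cv2.inRange(h,(20,170,60),(34,255,255))
    N,l,s,c=cv2.connectedComponentsWithStats(m)
    for k in range(1,N):
        if s[k,4]>60:
            x,y,w,hh,A=s[k]; p=plane(K,P,[(x,y+hh/2),(x+w,y+hh/2)],.007)
            print(n,s[k],"width mm",1e3*np.linalg.norm(p[1]-p[0]), p.mean(0).round(3))
# trays: scene outer top corners by hand from full picture
for nm,q in (("long",[(105,190),(157,191),(112,273),(60,271)]),("square",[(367,211),(459,210),(479,267),(378,269)])):
    print(nm,plane(Ka,Pa,q,.022).round(3).tolist())
crop(a,50,180,190,285,5,"tl.png"); crop(a,355,195,490,280,5,"ts.png")
E
```

```text
L tip [0.4693 0.0039 0.0739] 0.0021
M tip [ 0.602  -0.1148  0.0735] 0.0015
S tip [ 0.6175 -0.0064  0.074 ] 0.0017
key barend L [0.56   0.0806 0.0065] 0.0016
key barend R [0.5757 0.1555 0.0076] 0.0016
key head [0.6344 0.1063 0.009 ] 0.0021
V right end, far ridge [0.4777 0.1449 0.0297] 0.0005
vblock ctr [[0.459 0.116 0.016]] step [[ 0.489 -0.123  0.016]]
sc [255 212  24  11 202] width mm 49.52785179235843 [0.481 0.004 0.007]
sc [191 249  20  12 165] width mm 37.024102274567355 [ 0.611 -0.115  0.007]
sc [252 256  13   9  76] width mm 23.942389902250614 [ 0.623 -0.007  0.007]
sd [276 177  14   9  78] width mm 32.406840579691156 [ 0.595 -0.108  0.007]
sd [282 211  23  16 199] width mm 46.74650956460654 [0.466 0.009 0.007]
long [[0.414, -0.347, 0.022], [0.412, -0.235, 0.022], [0.686, -0.258, 0.022], [0.684, -0.348, 0.022]]
square [[0.469, 0.21, 0.022], [0.456, 0.404, 0.022], [0.644, 0.39, 0.022], [0.657, 0.206, 0.022]]
```

View pics/tl.png

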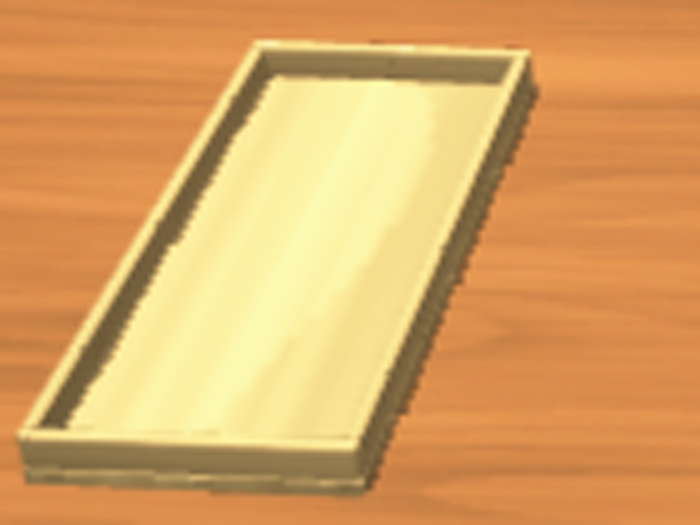

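View pics/ts.png

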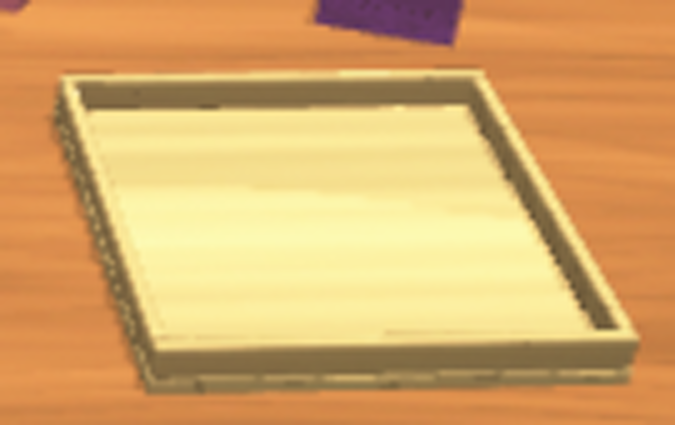

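The tips are about 74 mm high, and the cutter widths come out at 49.5, 37 and 24 mm. So large is at (267,212), medium at (201,252) and small at (258,259). I'll move the arm over the objects for wrist views.

Request:
drive_tool(
  commands=[
    [0, 0, 0, 0, 0, 7, 1],
    [0, 0, 0, 0, 0, 7, 1],
    [0, 0, 0, 0, 0, 7, 1],
    [0, 0, 0, 0, 0, 4.3, 1],
    [0.5, -2, 0, 0, 0, 0, 1],
    [1, -3.8, 0, 0, 0, 0, 1],
    [1, -3.9, 0, 0, 0, 0, 1],
    [1, -3.9, 0, 0, 0, 0, 1],
    [1, -3.9, 0, 0, 0, 0, 1],
    [1, -3.9, 0, 0, 0, 0, 1],
    [1, -3.9, 0, 0, 0, 0, 1],
    [1, -3.9, 0, 0, 0, 0, 1],
    [1, -3.9, 0, 0, 0, 0, 1],
    [1, -3.9, 0, 0, 0, 0, 1],
    [1, -3.9, 0, 0, 0, 0, 1],
    [1, -3.9, 0, 0, 0, 0, 1],
    [1, -3.9, 0, 0, 0, 0, 1],
    [1, -3.9, 0, 0, 0, 0, 1],
    [1, -3.9, 0, 0, 0, 0, 1],
    [0, 0, 0, 0, 0, 0, 1],
  ],
  force=25,
)

```text
time_s: 1.92
tool_pos: [0.424, -0.0142, 0.2929]
tool_rot: [-179.9, -0.1, 0.7]
force: [0.1, -0.4, 0.2]
grip_width: 0.0872
```

```bash
python3 - <<'E'
from h import *
i,K,P=cam("wrist"); cv2.imwrite("pics/w1.png",i); np.savez("w1.npz",K=K,P=P); print(P.round(3).tolist()); o=env.get_obs(); print(o["tool_pos"],o["tool_rot"])
E
```

```text
[[0.012, -0.954, -0.301, 0.507], [-1.0, -0.012, -0.001, -0.013], [-0.003, 0.301, -0.954, 0.385], [0.0, 0.0, 0.0, 1.0]]
[ 0.42332354 -0.01827532  0.29264719] [ 1.79994077e+02 -5.87237276e-02  5.04970321e-01]
```

View pics/w1.png

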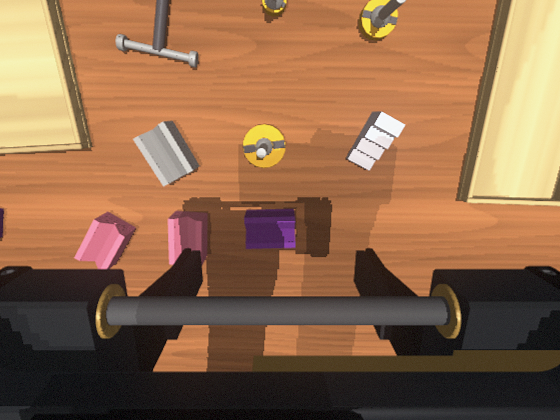

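This view shows the steel V-block at (166,153), the large bit at (264,147), the step block at (376,140), the key at (158,45), and the pink and purple decoys below. I'll take a second wrist position further out.

Request:
drive_tool(
  commands=[
    [3, 0, 0, 0, 0, 0, 1],
    [4, 0, 0, 0, 0, 0, 1],
    [4, 0, 0, 0, 0, 0, 1],
    [2, 0, 0, 0, 0, 0, 1],
    [0, 0, 0, 0, 0, 0, 1],
    [0, 0, 0, 0, 0, 0, 1],
  ],
)

```text
time_s: 2.47
tool_pos: [0.5529, -0.0237, 0.2911]
tool_rot: [-179.9, 0.1, -0.0]
force: [-0.4, -0.0, 0.1]
grip_width: 0.0872
```

```bash
python3 - <<'E'
from h import *
i,K,P=cam("wrist"); cv2.imwrite("pics/w2.png",i); np.savez("w2.npz",K=K,P=P); print(P[:3,3]); o=env.get_obs(); print(o["tool_pos"],o["tool_rot"])
j=cv2.imread("pics/w1.png")
crop(j,110,90,310,200,4,"w1a.png"); crop(j,310,90,440,190,5,"w1b.png")
crop(i,90,60,250,180,5,"w2k.png")
E
```

```text
[ 0.63655201 -0.02372758  0.38295859]
[ 0.55218269 -0.02343781  0.29146715] [-1.79986271e+02  1.22144931e-01 -4.21839894e-02]
```

View pics/w2.png

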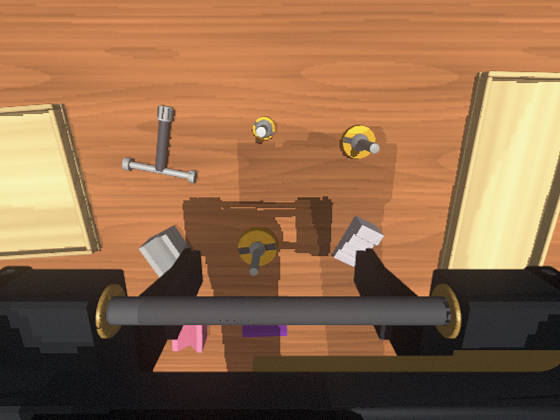

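View pics/w1a.png

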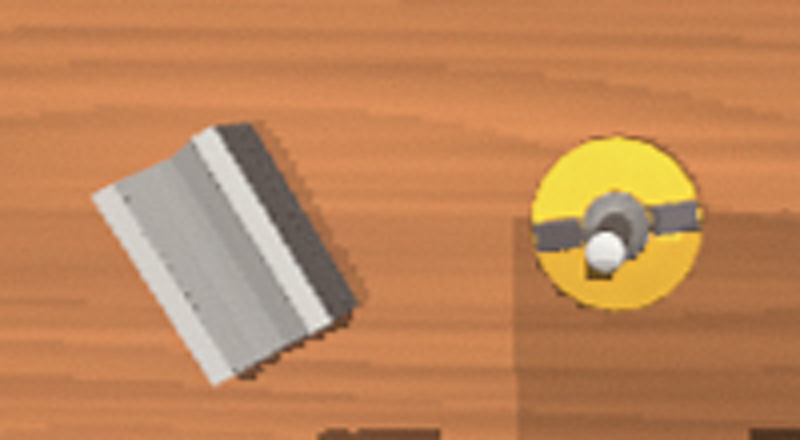

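View pics/w1b.png

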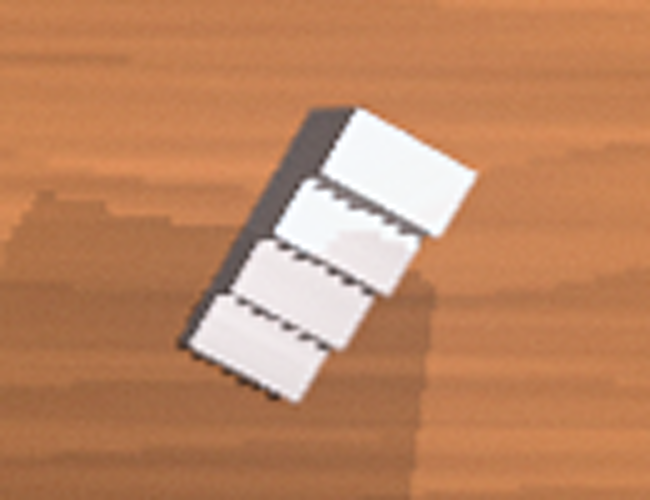

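View pics/w2k.png

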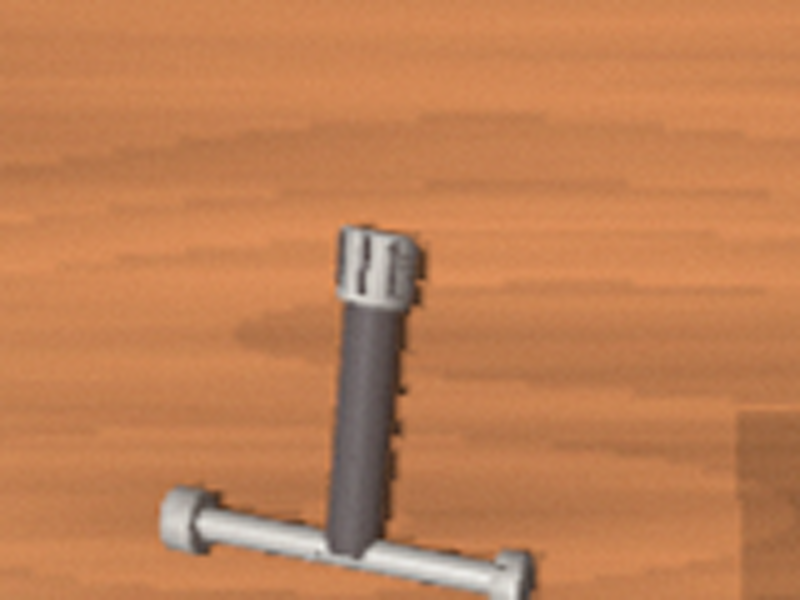

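```bash
python3 - <<'E'
from h import *
w1=np.load("w1.npz");w2=np.load("w2.npz");a,Ka,Pa=cam("scene");b,Kb,Pb=cam("side")
W1=(w1["K"],w1["P"]);W2=(w2["K"],w2["P"])
cv=lambda q,s,x,y:np.array(q,float)/s+[x-.4,y-.4]
v=cv([(92,197),(215,385),(333,318),(218,126)],4,110,90)
p=plane(*W1,v,.032);print("V",p.round(4).tolist(),p.mean(0)); 
e=(p[1]-p[0]+p[2]-p[3])/2;print(" len",np.linalg.norm(e),"wid",np.linalg.norm((p[3]-p[0]+p[2]-p[1])/2),"ang",np.degrees(np.arctan2(e[1],e[0])))
s=cv([(357,108),(477,175),(438,237),(320,178)],5,310,90)
p=plane(*W1,s,.036);l=plane(*W1,cv([(220,293),(328,350),(298,402),(188,346)],5,310,90),.012)
print("step top",p.round(4).tolist(),"low",l.round(4).tolist());d=p.mean(0)-l.mean(0);c=(p.mean(0)+l.mean(0))/2
print(" ctr",c,"len(45)",np.linalg.norm(d[:2]),"ang",np.degrees(np.arctan2(d[1],d[0])))
w=p[1]-p[0];print(" wid",np.linalg.norm(w),"wang",np.degrees(np.arctan2(w[1],w[0])))
k=plane(*W2,cv([(185,520),(515,577),(378,268),(355,548)],5,90,60),.010);print("key",k.round(4).tolist())
d=k[1]-k[0];print(" barang",np.degrees(np.arctan2(d[1],d[0])),"barlen",np.linalg.norm(d));d=k[2]-k[3];print(" stem ang",np.degrees(np.arctan2(d[1],d[0])),np.linalg.norm(d))
S=lambda x,y:(180+x/4-.4,165+y/4-.4); D=lambda x,y:(190+x/5-.4,130+y/5-.4)
for n,vs in {"L":[(*W1,cv((605,250),4,110,90)),(Ka,Pa,S(349,86)),(Kb,Pb,D(515,297))],"M":[(*W2,(374,148)),(Ka,Pa,S(78,231)),(Kb,Pb,D(460,121))],"S":[(*W2,(261.5,131)),(Ka,Pa,S(316,256)),(Kb,Pb,D(267,191))]}.items():
    print(n,tri(vs),plane(*vs[0][:2],vs[0][2],.075).round(4))
# heights by triangulation scene/w1
print("V near-right ridge corner",tri([(*W1,v[0]),(Ka,Pa,S(625,178))]))
print("step top corner", tri([(*W1,s[0]),(Ka,Pa,S(97,187))]),tri([(*W1,s[1]),(Ka,Pa,S(47,172))]))
print("key head",tri([(*W2,cv((378,268),5,90,60)),(Ka,Pa,S(560,400))]))
for nm,q in (("long",np.array([(257,42),(527,50),(357,443),(20,435)])/5+[50-.4,180-.4]),("square",np.array([(65,75),(482,70),(636,338),(155,345)])/5+[355-.4,195-.4])):
    p=plane(Ka,Pa,q,.022);print(nm,p.round(3).tolist(),p.mean(0).round(4))
    e=(p[3]-p[0]+p[2]-p[1])/2;print(" ang x",np.degrees(np.arctan2(e[1],e[0])),np.linalg.norm(e),np.linalg.norm(p[1]-p[0]))
# cross-check: tray corners seen in w2
print(plane(*W2,[(480,73),(62,105),(98,250)],.022).round(3).tolist())
E
```

```text
V [[0.4772, 0.1461, 0.032], [0.425, 0.1176, 0.032], [0.4447, 0.0825, 0.032], [0.4962, 0.1098, 0.032]] [0.46079563 0.11400242 0.032     ]
 len 0.058872921770030555 wid 0.04056754031493852 ang -151.69170264598264
step top [[0.5091, -0.1206, 0.036], [0.4958, -0.1476, 0.036], [0.4829, -0.1409, 0.036], [0.4948, -0.1143, 0.036]] low [[0.4679, -0.1007, 0.012], [0.455, -0.1271, 0.012], [0.4427, -0.1213, 0.012], [0.4556, -0.0942, 0.012]]
 ctr [ 0.47547613 -0.12082605  0.024     ] len(45) 0.04504847223519824 ang -26.39965311538355
 wid 0.030065338942563614 wang -116.17407717430423
key [[0.5767, 0.1557, 0.01], [0.563, 0.0789, 0.01], [0.6335, 0.1038, 0.01], [0.57, 0.1163, 0.01]]
 barang -100.10408635719156 barlen 0.07806614275119937
 stem ang -11.09825319486528 0.06468021803393587
L (array([0.46948921, 0.00381254, 0.07385757]), np.float64(0.0020856993010166624)) [[0.4697 0.0037 0.075 ]]
M (array([ 0.60195523, -0.11515371,  0.07349395]), np.float64(0.0018173425514035329)) [[ 0.6019 -0.1153  0.075 ]]
S (array([ 0.61774705, -0.0068929 ,  0.07387252]), np.float64(0.001929488155553836)) [[ 0.6179 -0.0077  0.075 ]]
V near-right ridge corner (array([0.47726668, 0.14551611, 0.03042926]), np.float64(0.001176860646118014))
step top corner (array([ 0.50906603, -0.12077831,  0.03691916]), np.float64(0.00044541582048490355)) (array([ 0.49581649, -0.14776036,  0.03638722]), np.float64(0.0003101683079086494))
key head (array([0.63343541, 0.10430292, 0.00955083]), np.float64(0.00030467961235642265))
long [[0.406, -0.358, 0.022], [0.407, -0.241, 0.022], [0.672, -0.246, 0.022], [0.673, -0.363, 0.022]] [ 0.5394 -0.3018  0.022 ]
 ang x -1.1124307757619925 0.266539949368787 0.11676506822928083
square [[0.464, 0.212, 0.022], [0.452, 0.389, 0.022], [0.63, 0.4, 0.022], [0.641, 0.222, 0.022]] [0.5467 0.3058 0.022 ]
 ang x 3.398793246633491 0.1778687644999941 0.17713742958603348
[[0.673, -0.235, 0.022], [0.642, 0.211, 0.022], [0.471, 0.202, 0.022]]
```

Heights check out: tips 74, V-block 30–32, step top 36–37, key head about 9.5 mm. The large bit comes first. I'll align over it.

Request:
drive_tool(
  commands=[
    [-2, -0.7, 2, 0, 0, 0, 0.8],
    [-3, -1, 3, 0, 0, 0, 0.8],
    [-3, -1, 3, 0, 0, 0, 0.7],
    [-0.3, 0, 1, 0, 0, 0, 0.6],
    [0, 0, 0, 0, 0, 0, 0.6],
    [0, 0, 0, 0, 0, 0, 0.6],
    [0, 0, 0, 0, 0, 0, 0.6],
  ],
  force=30,
)

```text
time_s: 3.2
tool_pos: [0.4741, 0.0031, 0.2069]
tool_rot: [180.0, -0.2, -0.0]
force: [0.6, 0.2, 0.2]
grip_width: 0.0541
```

```bash
python3 - <<'E'
from h import *
i,K,P=cam("wrist"); cv2.imwrite("pics/w3.png",i); o=env.get_obs(); print(o["tool_pos"],o["tool_rot"])
E
```

```text
[0.47432143 0.00312511 0.20694067] [ 1.79974833e+02 -2.40204151e-01 -2.86079347e-02]
```

View pics/w3.png

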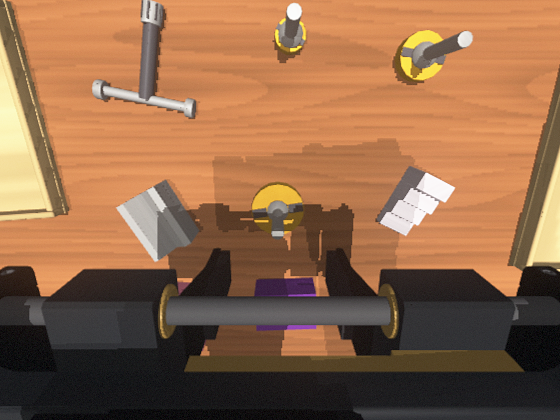

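The bit sits midway between the fingers, at (278,210). I'll descend, grip and lift.

Request:
drive_tool(
  commands=[
    [-0.45, -0.05, 2, 0, 0, 0, 0.6],
    [0, 0, 3, 0, 0, 0, 0.6],
    [0, 0, 2.5, 0, 0, 0, 0.6],
    [0, 0, 1.8, 0, 0, 0, 0.6],
    [0, 0, 0.7, 0, 0, 0, 0.6],
    [0, 0, 0, 0, 0, 0, 0.6],
    [0, 0, 0, 0, 0, 0, 0],
    [0, 0, 0, 0, 0, 0, 0],
    [0, 0, 0, 0, 0, 0, 0],
    [0, 0, 0, 0, 0, 0, 0],
    [0, 0, 0, 0, 0, 0, 0],
    [0, 0, 0, 0, 0, 0, 0],
  ],
  force=30,
)

```text
time_s: 4.25
tool_pos: [0.4681, 0.004, 0.1053]
tool_rot: [180.0, -0.0, 0.0]
force: [-0.6, -0.2, 0.5]
grip_width: 0.0201
```

Request:
drive_tool(
  commands=[
    [0, 0, 0, 0, 0, 0, 0],
    [0, 0, 0, 0, 0, 0, 0],
    [0, 0, 0, 0, 0, 0, 0],
    [0, 0, 0, 0, 0, 0, 0],
  ],
)

```text
time_s: 4.58
tool_pos: [0.4679, 0.0039, 0.1049]
tool_rot: [180.0, 0.0, 0.0]
force: [-0.2, -0.0, 2.0]
grip_width: 0.009
```

Request:
drive_tool(
  commands=[
    [0, 0, -1, 0, 0, 0, 0],
    [0, 0, -2.5, 0, 0, 0, 0],
    [0, 0, -3.5, 0, 0, 0, 0],
    [0, 0, -3, 0, 0, 0, 0],
    [0, 1.5, 0, 0, 0, 0, 0],
    [0, 3, 0, 0, 0, 0, 0],
    [0, 3.5, 0, 0, 0, 0, 0],
    [0, 3.5, 0, 0, 0, 0, 0],
    [0, 3.5, 0, 0, 0, 0, 0],
    [0, 3.5, 0, 0, 0, 0, 0],
    [0, 3.5, 0, 0, 0, 0, 0],
    [0.5, 3.5, 0, 0, 0, 0, 0],
    [0.5, 3, 0, 0, 0, 0, 0],
    [0, 2, 0, 0, 0, 0, 0],
    [0, 0, 0, 0, 0, 0, 0],
    [0, 0, 0, 0, 0, 0, 0],
    [0, 0, 0, 0, 0, 0, 0],
  ],
)

```text
time_s: 6.0
tool_pos: [0.478, -0.2997, 0.2048]
tool_rot: [-179.9, 0.0, 0.1]
force: [0.1, 0.4, -2.2]
grip_width: 0.0093
```

```bash
python3 - <<'E'
from h import *
i,K,P=cam("wrist"); cv2.imwrite("pics/w4.png",i);s,_,_=cam("scene");cv2.imwrite("pics/s4.png",s); o=env.get_obs(); print(o["tool_pos"],o["tool_rot"],o["grip_width"],o["force"])
E
```

```text
[ 0.47830437 -0.29921549  0.20504811] [-1.79964419e+02  1.34638923e-03  1.47271128e-01] 0.009092724078472565 [ 0.34213071  0.35841078 -2.14555147]
```

View pics/w4.png

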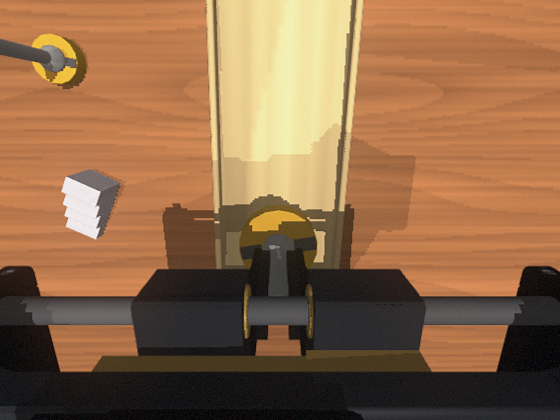

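View pics/s4.png

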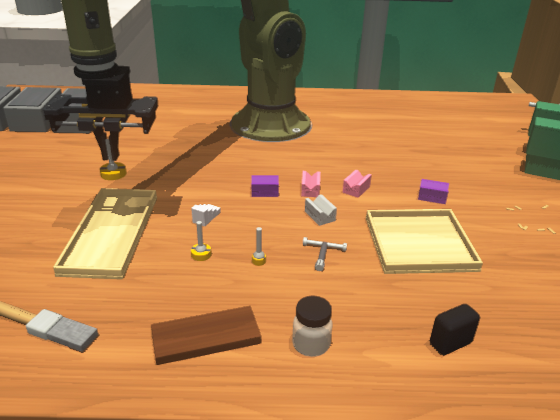

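The large bit is held upright above the near end of the long tray. I'll lower it.

Request:
drive_tool(
  commands=[
    [0, 0.2, 1.5, 0, 0, 0, 0],
    [0, 0, 3, 0, 0, 0, 0],
    [0, 0, 2.4, 0, 0, 0, 0],
    [0, 0, 1.4, 0, 0, 0, 0],
    [0, 0, 0.6, 0, 0, 0, 0],
    [0, 0, 0.3, 0, 0, 0, 0],
    [0, 0, 0, 0, 0, 0, 0],
    [0, 0, 0, 0, 0, 0, 0],
  ],
)

```text
time_s: 6.77
tool_pos: [0.4789, -0.3029, 0.1142]
tool_rot: [179.9, -0.1, 0.1]
force: [-0.5, 0.7, -2.1]
grip_width: 0.009
```

Request:
drive_tool(
  commands=[
    [0, 0, 0.2, 0, 0, 0, 0],
    [0, 0, 0.1, 0, 0, 0, 0],
    [0, 0, 0, 0, 0, 0, 0],
  ],
)

```text
time_s: 7.02
tool_pos: [0.4787, -0.3034, 0.111]
tool_rot: [179.9, -0.1, 0.0]
force: [0.3, -0.2, 0.2]
grip_width: 0.009
```

Contact shows in the force, which went from -2.1 to 0. I'll release, rise and head to the key.

Request:
drive_tool(
  commands=[
    [0, 0, 0, 0, 0, 0, 0.45],
    [0, 0, 0, 0, 0, 0, 0.45],
    [0, 0, 0, 0, 0, 0, 0.45],
    [0, 0, 0, 0, 0, 0, 0.45],
    [0, 0, 0, 0, 0, 0, 0.45],
    [0, 0, 0, 0, 0, 0, 0.45],
    [0, 0, -1, 0, 0, 0, 0.45],
    [0, 0, -3, 0, 0, 0, 0.45],
    [0, 0, -4, 0, 0, 0, 0.45],
    [0, 0, -2, 0, 0, 0, 0.45],
  ],
)

```text
time_s: 7.85
tool_pos: [0.4794, -0.3034, 0.2147]
tool_rot: [179.8, -0.2, 0.0]
force: [1.2, -0.2, -0.3]
grip_width: 0.0389
```

Request:
drive_tool(
  commands=[
    [0.5, -2, 0, 0, 0, 0, 0.45],
    [1, -3.5, 0, 0, 0, 0, 0.45],
    [1, -3.9, 0, 0, 0, 0, 0.45],
    [1, -3.9, 0, 0, 0, 0, 0.45],
    [1, -3.9, 0, 0, 0, 0, 0.45],
    [1, -3.9, 0, 0, 0, 0, 0.45],
    [1, -3.9, 0, 0, 0, 0, 0.45],
    [1, -3.9, 0, 0, 0, 0, 0.45],
    [1.5, -3.5, 0, 0, 0, 0, 0.45],
    [1, -3.5, 0, 0, 0, 0, 0.45],
    [1, -3, 0, 0, 0, 0, 0.45],
    [0.8, -2.6, 0, 0, 0, 0, 0.45],
    [0, 0, 0, 0, 0, 5.3, 0.45],
    [0, 0, 0, 0, 0, 5.3, 0.45],
    [0, 0, 0, 0, 0, 0, 0.45],
    [0, 0, 0, 0, 0, 0, 0.45],
    [0, 0, 0, 0, 0, 0, 0.45],
  ],
)

```text
time_s: 9.27
tool_pos: [0.5959, 0.1116, 0.2102]
tool_rot: [180.0, -0.0, -10.5]
force: [-0.5, -0.1, 0.2]
grip_width: 0.0389
```

```bash
python3 - <<'E'
from h import *
i,K,P=cam("wrist"); cv2.imwrite("pics/w5.png",i);s,_,_=cam("scene");crop(s,40,150,400,300,2,"s5.png"); o=env.get_obs(); print(o["tool_pos"],o["tool_rot"],o["grip_width"])
E
```

```text
[0.59591761 0.11151563 0.2101363 ] [ 1.79986409e+02 -1.75890026e-02 -1.05563650e+01] 0.03885448307296672
```

View pics/w5.png

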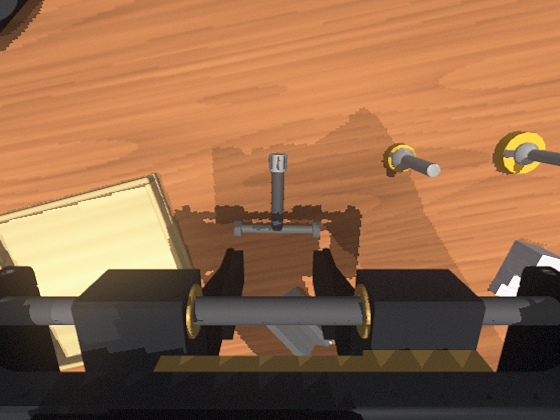

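View pics/s5.png

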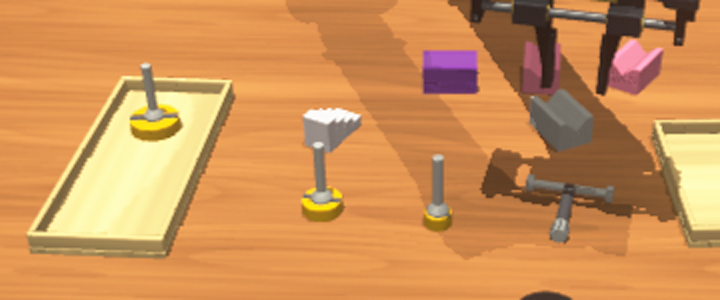

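Request:
drive_tool(
  commands=[
    [0.1, 0, 2, 0, 0, 0, 0.45],
    [0, 0, 3.5, 0, 0, 0, 0.45],
    [0, 0, 3.5, 0, 0, 0, 0.45],
    [0, 0, 2.5, 0, 0, 0, 0.45],
    [0, 0, 1.2, 0, 0, 0, 0.45],
    [0, 0, 0.7, 0, 0, 0, 0.45],
    [0, 0, 0.2, 0, 0, 0, 0.45],
    [0, 0, 0, 0, 0, 0, 0],
    [0, 0, 0, 0, 0, 0, 0],
    [0, 0, 0, 0, 0, 0, 0],
    [0, 0, 0, 0, 0, 0, 0],
    [0, 0, 0, 0, 0, 0, 0],
    [0, 0, 0, 0, 0, 0, 0],
    [0, 0, 0, 0, 0, 0, 0],
    [0, 0, 0, 0, 0, 0, 0],
  ],
  force=30,
)

```text
time_s: 10.62
tool_pos: [0.5974, 0.1119, 0.0747]
tool_rot: [-180.0, -0.1, -10.6]
force: [-0.3, -0.4, 4.7]
grip_width: 0.0113
```

Request:
drive_tool(
  commands=[
    [0, 0, -1, 0, 0, 0, 0],
    [0, 0, -3, 0, 0, 0, 0],
    [0, 0, -4, 0, 0, 0, 0],
    [0, 0, -4, 0, 0, 0, 0],
    [0, 0, -2, 0, 0, -4.8, 0],
    [0, 0, 0, 0, 0, -4.8, 0],
    [0, 0, 0, 0, 0, 0, 0],
    [0, 0, 0, 0, 0, 0, 0],
  ],
)

```text
time_s: 11.28
tool_pos: [0.5963, 0.1116, 0.2135]
tool_rot: [180.0, 0.1, -1.1]
force: [0.5, 0.7, -2.1]
grip_width: 0.011
```

Request:
drive_tool(
  commands=[
    [0, 1.5, 0, 0, 0, 0, 0],
    [0, 3, 0, 0, 0, 0, 0],
    [0, 3.7, 0, 0, 0, 0, 0],
    [0, 3.7, 0, 0, 0, 0, 0],
    [0, 3.7, 0, 0, 0, 0, 0],
    [0, 3.7, 0, 0, 0, 0, 0],
    [0, 3.7, 0, 0, 0, 0, 0],
    [0, 3.7, 0, 0, 0, 0, 0],
    [0, 3.7, 0, 0, 0, 0, 0],
    [0, 3.7, 0, 0, 0, 0, 0],
    [0.4, 3.5, 0, 0, 0, 0, 0],
    [0, 2.5, 0, 0, 0, 0, 0],
    [0, 1.2, 0, 0, 0, 0, 0],
    [0, 0, 0, 0, 0, 0, 0],
    [0, 0, 0, 0, 0, 0, 0],
    [0, 0, 0, 0, 0, 0, 0],
  ],
)

```text
time_s: 12.62
tool_pos: [0.5943, -0.2976, 0.2134]
tool_rot: [-179.9, 0.0, -0.8]
force: [0.6, 1.0, -0.3]
grip_width: 0.0113
```

```bash
python3 - <<'E'
from h import *
i,K,P=cam("wrist"); cv2.imwrite("pics/w6.png",i);s,_,_=cam("scene");crop(s,0,100,360,300,2,"s6.png"); o=env.get_obs(); print(o["tool_pos"],o["tool_rot"],o["grip_width"])
E
```

```text
[ 0.59450792 -0.29787845  0.21399793] [-1.79928688e+02 -5.53531294e-03 -7.70584425e-01] 0.011120953923901685
```

View pics/w6.png

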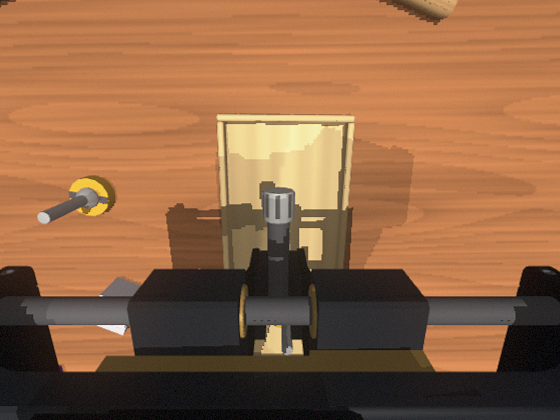

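View pics/s6.png

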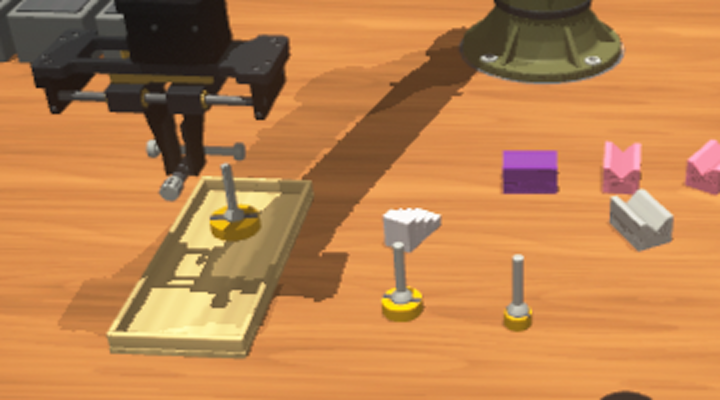

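Request:
drive_tool(
  commands=[
    [1, 0.4, 1.5, 0, 0, 0, 0],
    [0, 0, 3, 0, 0, 0, 0],
    [0, 0, 3.5, 0, 0, 0, 0],
    [0, 0, 2.5, 0, 0, 0, 0],
    [0, 0, 1.3, 0, 0, 0, 0],
    [0, 0, 0.8, 0, 0, 0, 0],
    [0, 0, 0.3, 0, 0, 0, 0],
    [0, 0, 0.2, 0, 0, 0, 0],
    [0, 0, 0, 0, 0, 0, 0],
    [0, 0, 0, 0, 0, 0, 0],
  ],
)

```text
time_s: 13.55
tool_pos: [0.6047, -0.3056, 0.0847]
tool_rot: [179.9, -0.1, -1.0]
force: [-0.5, 1.0, -0.5]
grip_width: 0.0111
```

Request:
drive_tool(
  commands=[
    [0, 0, 0.2, 0, 0, 0, 0],
    [0, 0, 0.15, 0, 0, 0, 0],
    [0, 0, 0, 0, 0, 0, 0],
  ],
)

```text
time_s: 13.8
tool_pos: [0.6043, -0.3057, 0.0807]
tool_rot: [179.9, -0.1, -1.0]
force: [-0.3, -0.2, 2.8]
grip_width: 0.0108
```

Request:
drive_tool(
  commands=[
    [0, 0, 0, 0, 0, 0, 0.35],
    [0, 0, 0, 0, 0, 0, 0.35],
    [0, 0, 0, 0, 0, 0, 0.35],
    [0, 0, 0, 0, 0, 0, 0.35],
    [0, 0, 0, 0, 0, 0, 0.35],
    [0, 0, -1, 0, 0, 0, 0.35],
    [0, 0, -3, 0, 0, 0, 0.35],
    [0, 0, -4, 0, 0, 0, 0.35],
    [0, 0, -4, 0, 0, 0, 0.35],
    [0, 0, -1, 0, 0, 0, 0.55],
  ],
)

```text
time_s: 14.63
tool_pos: [0.6067, -0.3061, 0.2181]
tool_rot: [179.7, -0.6, -1.0]
force: [0.9, -0.1, 1.2]
grip_width: 0.0324
```

Request:
drive_tool(
  commands=[
    [-1, -1.5, 0, 0, 0, 0, 0.55],
    [-2.2, -3.2, 0, 0, 0, 0, 0.55],
    [-2.2, -3.3, 0, 0, 0, 0, 0.55],
    [-2.2, -3.3, 0, 0, 0, 0, 0.55],
    [-2.2, -3.3, 0, 0, 0, 0, 0.55],
    [-1.5, -2.3, 0, 0, 0, 0, 0.55],
    [-0.8, -1.2, 0, 0, 0, 0, 0.55],
    [0, 0, 0, 0, 0, 6.35, 0.55],
    [0, 0, 0, 0, 0, 6.35, 0.55],
    [0, 0, 0, 0, 0, 6.35, 0.55],
    [0, 0, 0, 0, 0, 6.35, 0.55],
    [0, 0, 0, 0, 0, 0, 0.55],
    [0, 0, 0, 0, 0, 0, 0.55],
    [0, 0, 0, 0, 0, 0, 0.55],
  ],
)

```text
time_s: 15.8
tool_pos: [0.4861, -0.1225, 0.2096]
tool_rot: [-180.0, -0.0, -26.2]
force: [-0.4, 0.0, -1.0]
grip_width: 0.0476
```

```bash
cat > look.py <<'E'
from h import *
import sys
n=sys.argv[1]; T=np.array([float(v) for v in sys.argv[2:4]])
i,K,P=cam("wrist"); np.savez(f"w{n}.npz",K=K,P=P)
s,_,_=cam("scene"); s2=cv2.resize(s[100:300],None,fx=1.0,fy=1.0)
cv2.imwrite(f"pics/c{n}.png",np.vstack([i[:360],s[110:310]]))
o=env.get_obs(); print(o["time_s"],o["tool_pos"].round(4),o["tool_rot"].round(1),round(o["grip_width"],4))
y=np.radians(o["tool_rot"][2]); d=(T-o["tool_pos"][:2])*100
print("tool tx,ty cm:",(np.cos(y)*d[0]+np.sin(y)*d[1]).round(2),(np.sin(y)*d[0]-np.cos(y)*d[1]).round(2))
E
python3 look.py 7 0.4845 -0.1252
```

```text
15.9 [ 0.486  -0.1224  0.2095] [180.   -0.  -26.3] 0.0477
tool tx,ty cm: -0.01 0.31
```

View pics/c7.png

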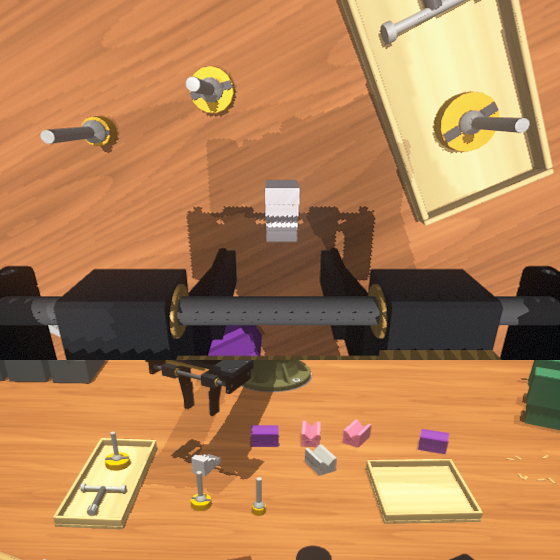

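The key and large bit are in the long tray, and the step block is lined up at (282,210). I'll descend and grip.

Request:
drive_tool(
  commands=[
    [0, 0.3, 2, 0, 0, 0, 0.55],
    [0, 0, 3.5, 0, 0, 0, 0.55],
    [0, 0, 3.5, 0, 0, 0, 0.55],
    [0, 0, 2.3, 0, 0, 0, 0.55],
    [0, 0, 1.2, 0, 0, 0, 0.55],
    [0, 0, 0.6, 0, 0, 0, 0.55],
    [0, 0, 0.2, 0, 0, 0, 0.55],
    [0, 0, 0, 0, 0, 0, 0],
    [0, 0, 0, 0, 0, 0, 0],
    [0, 0, 0, 0, 0, 0, 0],
    [0, 0, 0, 0, 0, 0, 0],
    [0, 0, 0, 0, 0, 0, 0],
    [0, 0, 0, 0, 0, 0, 0],
    [0, 0, 0, 0, 0, 0, 0],
  ],
  force=30,
)

```text
time_s: 17.07
tool_pos: [0.4853, -0.1253, 0.0776]
tool_rot: [180.0, -0.1, -26.4]
force: [-0.9, -0.0, 5.3]
grip_width: 0.0295
```

Request:
drive_tool(
  commands=[
    [0, 0, -1, 0, 0, 0, 0],
    [0, 0, -3, 0, 0, 0, 0],
    [0, 0, -4, 0, 0, 0, 0],
    [0, 0, -3.5, 0, 0, 0, 0],
    [0, 0, -2, 0, 0, 0, 0],
    [0, 0, 0, 0, 0, -6.6, 0],
    [0, 0, 0, 0, 0, -6.6, 0],
    [0, 0, 0, 0, 0, -6.6, 0],
    [0, 0, 0, 0, 0, -6.6, 0],
    [0, 0, 0, 0, 0, 0, 0],
  ],
)

```text
time_s: 17.9
tool_pos: [0.4841, -0.1247, 0.2116]
tool_rot: [-180.0, 0.0, 0.2]
force: [-0.3, -0.1, -2.0]
grip_width: 0.0298
```

Request:
drive_tool(
  commands=[
    [0.2, -1.5, 0, 0, 0, 0, 0],
    [0.4, -3, 0, 0, 0, 0, 0],
    [0.4, -3.7, 0, 0, 0, 0, 0],
    [0.4, -3.7, 0, 0, 0, 0, 0],
    [0.4, -3.7, 0, 0, 0, 0, 0],
    [0.4, -3.7, 0, 0, 0, 0, 0],
    [0.4, -3.7, 0, 0, 0, 0, 0],
    [0.4, -3.7, 0, 0, 0, 0, 0],
    [0.4, -3.7, 0, 0, 0, 0, 0],
    [0.4, -3.5, 0, 0, 0, 0, 0],
    [0.2, -3, 0, 0, 0, 0, 0],
    [0, -1.8, 0, 0, 0, 0, 0],
    [0, 0, 0, 0, 0, 0, 0],
    [0, 0, 0, 0, 0, 0, 0],
    [0, 0, 0, 0, 0, 0, 0],
  ],
)

```text
time_s: 19.15
tool_pos: [0.5245, 0.2609, 0.2111]
tool_rot: [179.9, 0.0, -0.1]
force: [-0.6, -0.5, -2.0]
grip_width: 0.03
```

```bash
python3 look.py 8 0.525 0.265
```

```text
19.25 [0.5248 0.2602 0.2112] [179.9   0.   -0.2] 0.0299
tool tx,ty cm: 0.01 -0.48
```

View pics/c8.png

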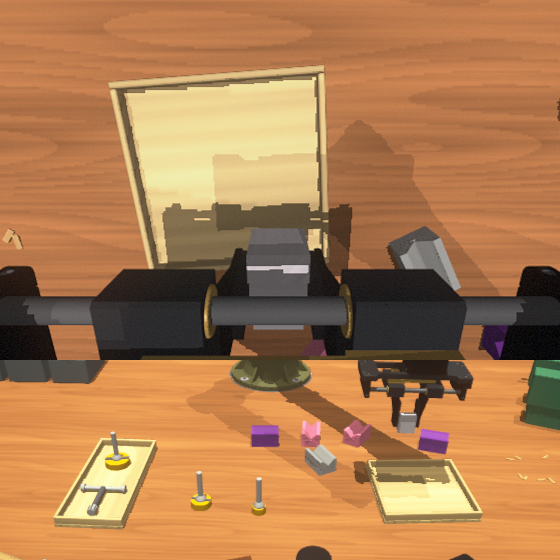

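```bash
python3 - <<'E'
from h import *
w=np.load("w8.npz"); print(plane(w["K"],w["P"],[(324,68),(111,84),(326,260),(158,262)],.022).round(3).tolist())
E
```

```text
[[0.641, 0.223, 0.022], [0.629, 0.398, 0.022], [0.469, 0.214, 0.022], [0.467, 0.379, 0.022]]
```

Request:
drive_tool(
  commands=[
    [0, -0.5, 1.5, 0, 0, 0, 0],
    [0, 0, 3, 0, 0, 0, 0],
    [0, 0, 3.5, 0, 0, 0, 0],
    [0, 0, 2.4, 0, 0, 0, 0],
    [0, 0, 1.2, 0, 0, 0, 0],
    [0, 0, 0.6, 0, 0, 0, 0],
    [0, 0, 0.2, 0, 0, 0, 0],
    [0, 0, 0, 0, 0, 0, 0],
    [0, 0, 0, 0, 0, 0, 0],
  ],
)

```text
time_s: 20.0
tool_pos: [0.5254, 0.2677, 0.0889]
tool_rot: [-179.9, -0.1, 0.0]
force: [0.2, 0.0, -1.2]
grip_width: 0.0298
```

Request:
drive_tool(
  commands=[
    [0, 0, 0.2, 0, 0, 0, 0],
    [0, 0, 0.2, 0, 0, 0, 0],
    [0, 0, 0.1, 0, 0, 0, 0],
    [0, 0, 0, 0, 0, 0, 0],
  ],
)

```text
time_s: 20.33
tool_pos: [0.525, 0.2674, 0.0837]
tool_rot: [180.0, -0.1, 0.0]
force: [-1.0, -1.1, 4.9]
grip_width: 0.0298
```

Request:
drive_tool(
  commands=[
    [0, 0, 0, 0, 0, 0, 0.44],
    [0, 0, 0, 0, 0, 0, 0.44],
    [0, 0, 0, 0, 0, 0, 0.44],
    [0, 0, 0, 0, 0, 0, 0.44],
    [0, 0, 0, 0, 0, 0, 0.44],
    [0, 0, -1, 0, 0, 0, 0.44],
    [0, 0, -3, 0, 0, 0, 0.44],
    [0, 0, -4, 0, 0, 0, 0.44],
    [0, 0, -4, 0, 0, 0, 0.44],
    [0, 0, -1, 0, 0, 0, 0.65],
  ],
)

```text
time_s: 21.17
tool_pos: [0.5266, 0.2694, 0.2197]
tool_rot: [-179.8, -0.5, 0.0]
force: [1.5, 0.8, 1.0]
grip_width: 0.0402
```

Request:
drive_tool(
  commands=[
    [-0.6, 1.5, 0, 0, 0, 0, 0.65],
    [-1.2, 2.8, 0, 0, 0, 0, 0.65],
    [-1.4, 3.3, 0, 0, 0, 0, 0.65],
    [-1.4, 3.3, 0, 0, 0, 0, 0.65],
    [-1.2, 2.8, 0, 0, 0, 0, 0.65],
    [-0.6, 1.6, 0, 0, 0, 0, 0.65],
    [0, 0, 0, 0, 0, -7.1, 0.65],
    [0, 0, 0, 0, 0, -7.1, 0.65],
    [0, 0, 0, 0, 0, -7.1, 0.65],
    [0, 0, 0, 0, 0, -7.1, 0.65],
    [0, 0, 0, 0, 0, 0, 0.65],
    [0, 0, 0, 0, 0, 0, 0.65],
    [0, 0, 0, 0, 0, 0, 0.65],
  ],
)

```text
time_s: 22.25
tool_pos: [0.4605, 0.1142, 0.2127]
tool_rot: [180.0, -0.0, 28.3]
force: [0.2, 0.3, 0.3]
grip_width: 0.0567
```

```bash
python3 look.py 9 0.461 0.114
```

```text
22.35 [0.4604 0.1142 0.2125] [180.   -0.   28.3] 0.0561
tool tx,ty cm: 0.04 0.04
```

View pics/c9.png

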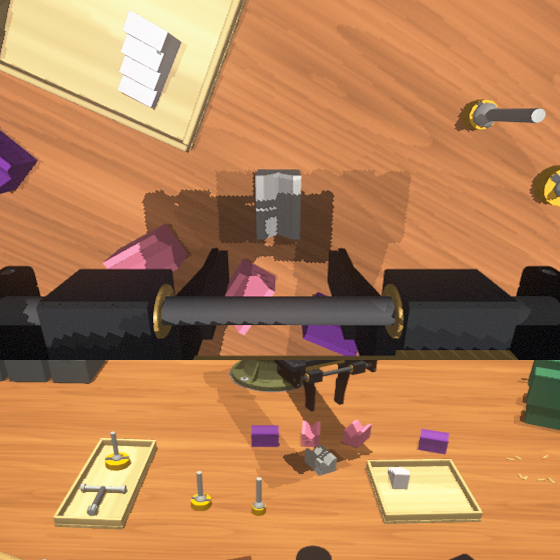

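Request:
drive_tool(
  commands=[
    [0, 0, 2, 0, 0, 0, 0.65],
    [0, 0, 3.5, 0, 0, 0, 0.65],
    [0, 0, 3.5, 0, 0, 0, 0.65],
    [0, 0, 2.5, 0, 0, 0, 0.65],
    [0, 0, 1.2, 0, 0, 0, 0.65],
    [0, 0, 0.7, 0, 0, 0, 0.65],
    [0, 0, 0.2, 0, 0, 0, 0.65],
    [0, 0, 0, 0, 0, 0, 0],
    [0, 0, 0, 0, 0, 0, 0],
    [0, 0, 0, 0, 0, 0, 0],
    [0, 0, 0, 0, 0, 0, 0],
    [0, 0, 0, 0, 0, 0, 0],
    [0, 0, 0, 0, 0, 0, 0],
    [0, 0, 0, 0, 0, 0, 0],
  ],
  force=40,
)

```text
time_s: 23.52
tool_pos: [0.4614, 0.1143, 0.0776]
tool_rot: [179.9, -0.1, 28.4]
force: [-1.2, -0.5, 7.0]
grip_width: 0.0398
```

Request:
drive_tool(
  commands=[
    [0, 0, -1, 0, 0, 0, 0],
    [0, 0, -3, 0, 0, 0, 0],
    [0, 0, -4, 0, 0, 0, 0],
    [0, 0, -3.5, 0, 0, 0, 0],
    [0, 0, -2, 0, 0, 0, 0],
    [0, 0, 0, 0, 0, 7.1, 0],
    [0, 0, 0, 0, 0, 7.1, 0],
    [0, 0, 0, 0, 0, 7.1, 0],
    [0, 0, 0, 0, 0, 7.1, 0],
    [0, 0, 0, 0, 0, 0, 0],
  ],
)

```text
time_s: 24.35
tool_pos: [0.4599, 0.114, 0.2115]
tool_rot: [180.0, 0.0, -0.2]
force: [-0.5, 0.8, -2.6]
grip_width: 0.0396
```

Request:
drive_tool(
  commands=[
    [0.6, -1.5, 0, 0, 0, 0, 0],
    [1.2, -2.8, 0, 0, 0, 0, 0],
    [1.5, -3.5, 0, 0, 0, 0, 0],
    [1.5, -3.5, 0, 0, 0, 0, 0],
    [1.5, -3.5, 0, 0, 0, 0, 0],
    [1.5, -3.5, 0, 0, 0, 0, 0],
    [1.3, -3, 0, 0, 0, 0, 0],
    [0.8, -1.9, 0, 0, 0, 0, 0],
    [0, 0, 0, 0, 0, 0, 0],
    [0, 0, 0, 0, 0, 0, 0],
    [0, 0, 0, 0, 0, 0, 0],
  ],
)

```text
time_s: 25.27
tool_pos: [0.5591, 0.345, 0.2108]
tool_rot: [179.9, 0.1, 0.1]
force: [0.6, -0.4, -3.0]
grip_width: 0.0402
```

```bash
python3 look.py 10 0.56 0.346
```

```text
25.3667 [0.5596 0.3442 0.2112] [179.9   0.   -0. ] 0.0396
tool tx,ty cm: 0.04 -0.18
```

View pics/c10.png

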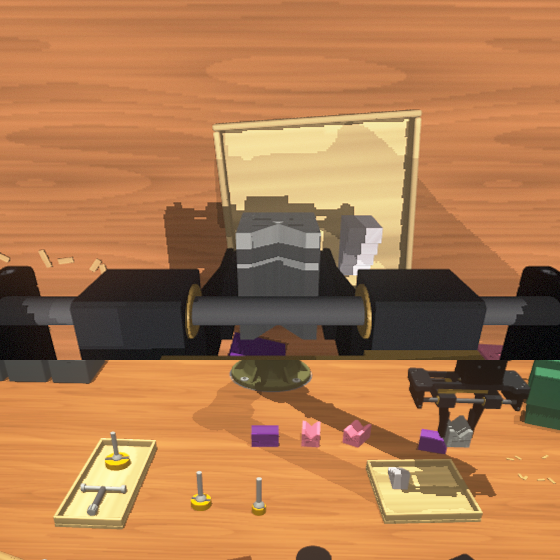

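Request:
drive_tool(
  commands=[
    [0, 0, 1.5, 0, 0, 0, 0],
    [0, 0, 3, 0, 0, 0, 0],
    [0, 0, 3.5, 0, 0, 0, 0],
    [0, 0, 2.4, 0, 0, 0, 0],
    [0, 0, 1.2, 0, 0, 0, 0],
    [0, 0, 0.6, 0, 0, 0, 0],
    [0, 0, 0.2, 0, 0, 0, 0],
    [0, 0, 0, 0, 0, 0, 0],
    [0, 0, 0, 0, 0, 0, 0],
  ],
)

```text
time_s: 26.12
tool_pos: [0.5603, 0.3468, 0.0891]
tool_rot: [-179.9, -0.1, 0.0]
force: [-0.3, -0.6, -2.1]
grip_width: 0.0394
```

Request:
drive_tool(
  commands=[
    [0, 0, 0.2, 0, 0, 0, 0],
    [0, 0, 0.2, 0, 0, 0, 0],
    [0, 0, 0.1, 0, 0, 0, 0],
    [0, 0, 0, 0, 0, 0, 0],
  ],
)

```text
time_s: 26.45
tool_pos: [0.5599, 0.3465, 0.0837]
tool_rot: [-180.0, -0.1, 0.0]
force: [-0.7, -0.6, 4.0]
grip_width: 0.0399
```

Request:
drive_tool(
  commands=[
    [0, 0, 0, 0, 0, 0, 0.55],
    [0, 0, 0, 0, 0, 0, 0.55],
    [0, 0, 0, 0, 0, 0, 0.55],
    [0, 0, 0, 0, 0, 0, 0.55],
    [0, 0, 0, 0, 0, 0, 0.55],
    [0, 0, -1, 0, 0, 0, 0.55],
    [0, 0, -3, 0, 0, 0, 0.55],
    [0, 0, -4, 0, 0, 0, 0.55],
    [0, 0, -4, 0, 0, 0, 0.55],
    [0, 0, -1, 0, 0, 0, 0.5],
  ],
)

```text
time_s: 27.28
tool_pos: [0.5612, 0.3486, 0.2204]
tool_rot: [-179.7, -0.5, 0.0]
force: [1.0, 1.3, 1.3]
grip_width: 0.0461
```

Request:
drive_tool(
  commands=[
    [0.2, 1.5, 0, 0, 0, 0, 0.5],
    [0.5, 2.8, 0, 0, 0, 0, 0.5],
    [0.6, 3.5, 0, 0, 0, 0, 0.5],
    [0.6, 3.7, 0, 0, 0, 0, 0.5],
    [0.6, 3.7, 0, 0, 0, 0, 0.5],
    [0.6, 3.7, 0, 0, 0, 0, 0.5],
    [0.6, 3.7, 0, 0, 0, 0, 0.5],
    [0.6, 3.7, 0, 0, 0, 0, 0.5],
    [0.6, 3.5, 0, 0, 0, 0, 0.5],
    [0.5, 3, 0, 0, 0, 0, 0.5],
    [0.4, 2.3, 0, 0, 0, 0, 0.5],
    [0, 0, 0, 0, 0, 0, 0.5],
    [0, 0, 0, 0, 0, 0, 0.5],
    [0, 0, 0, 0, 0, 0, 0.5],
  ],
)

```text
time_s: 28.45
tool_pos: [0.6174, -0.0038, 0.2129]
tool_rot: [-179.9, -0.0, 0.1]
force: [-0.8, 0.7, -0.2]
grip_width: 0.0435
```

```bash
python3 look.py 11 0.6178 -0.0073
```

```text
28.55 [ 0.6172 -0.0027  0.2128] [-180.    -0.     0.2] 0.0434
tool tx,ty cm: 0.05 0.46
```

View pics/c11.png

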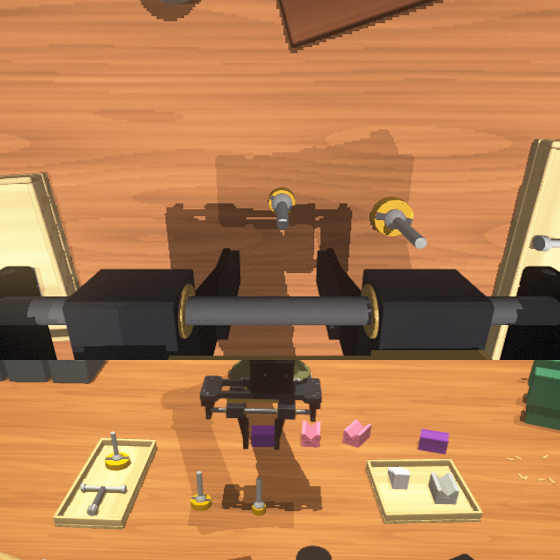

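Request:
drive_tool(
  commands=[
    [0.05, 0.4, 2, 0, 0, 0, 0.5],
    [0, 0, 3, 0, 0, 0, 0.5],
    [0, 0, 2.8, 0, 0, 0, 0.5],
    [0, 0, 1.8, 0, 0, 0, 0.5],
    [0, 0, 0.8, 0, 0, 0, 0.5],
    [0, 0, 0.2, 0, 0, 0, 0.5],
    [0, 0, 0, 0, 0, 0, 0],
    [0, 0, 0, 0, 0, 0, 0],
    [0, 0, 0, 0, 0, 0, 0],
    [0, 0, 0, 0, 0, 0, 0],
    [0, 0, 0, 0, 0, 0, 0],
    [0, 0, 0, 0, 0, 0, 0],
    [0, 0, 0, 0, 0, 0, 0],
    [0, 0, 0, 0, 0, 0, 0],
    [0, 0, 0, 0, 0, 0, 0],
  ],
  force=25,
)

```text
time_s: 29.8
tool_pos: [0.6182, -0.009, 0.1068]
tool_rot: [180.0, -0.0, 0.0]
force: [-0.1, 0.2, 2.3]
grip_width: 0.0095
```

Request:
drive_tool(
  commands=[
    [0, 0, -1, 0, 0, 0, 0],
    [0, 0, -2.5, 0, 0, 0, 0],
    [0, 0, -3.5, 0, 0, 0, 0],
    [0, 0, -3, 0, 0, 0, 0],
    [-0.2, -1.5, 0, 0, 0, 0, 0],
    [-0.2, -3, 0, 0, 0, 0, 0],
    [-0.2, -3.6, 0, 0, 0, 0, 0],
    [-0.2, -3.6, 0, 0, 0, 0, 0],
    [-0.2, -3.6, 0, 0, 0, 0, 0],
    [-0.2, -3.6, 0, 0, 0, 0, 0],
    [-0.2, -3.6, 0, 0, 0, 0, 0],
    [-0.2, -3, 0, 0, 0, 0, 0],
    [-0.2, -2.3, 0, 0, 0, 0, 0],
    [0, 0, 0, 0, 0, 0, 0],
    [0, 0, 0, 0, 0, 0, 0],
    [0, 0, 0, 0, 0, 0, 0],
  ],
)

```text
time_s: 31.13
tool_pos: [0.5999, 0.2684, 0.2061]
tool_rot: [179.9, 0.0, 0.0]
force: [0.3, -1.4, -0.1]
grip_width: 0.0091
```

```bash
python3 look.py 12 0.598 0.268
```

```text
31.2333 [0.6005 0.2672 0.2061] [ 1.799e+02  0.000e+00 -1.000e-01] 0.0094
tool tx,ty cm: -0.25 -0.08
```

View pics/c12.png

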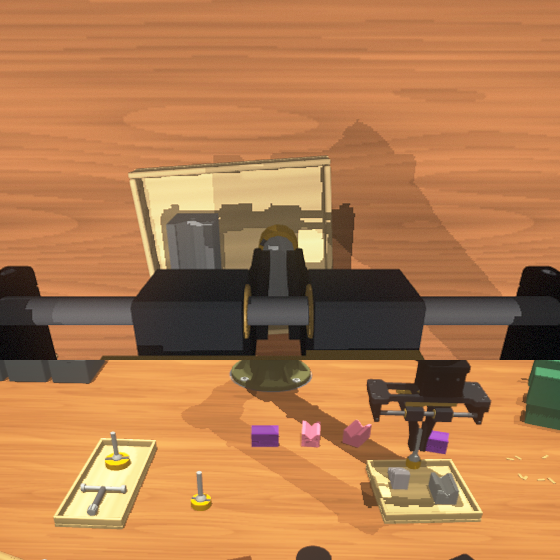

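Lower from 0.206 to about 0.113.

Request:
drive_tool(
  commands=[
    [0, 0, 1.5, 0, 0, 0, 0],
    [0, 0, 3, 0, 0, 0, 0],
    [0, 0, 2.4, 0, 0, 0, 0],
    [0, 0, 1.2, 0, 0, 0, 0],
    [0, 0, 0.6, 0, 0, 0, 0],
    [0, 0, 0.2, 0, 0, 0, 0],
    [0, 0, 0, 0, 0, 0, 0],
    [0, 0, 0, 0, 0, 0, 0],
  ],
)

```text
time_s: 31.9
tool_pos: [0.6006, 0.2695, 0.1187]
tool_rot: [-179.9, -0.1, 0.0]
force: [0.5, -1.6, -0.4]
grip_width: 0.0091
```

Request:
drive_tool(
  commands=[
    [0, 0, 0.2, 0, 0, 0, 0],
    [0, 0, 0.2, 0, 0, 0, 0],
    [0, 0, 0, 0, 0, 0, 0],
    [0, 0, 0, 0, 0, 0, 0],
  ],
)

```text
time_s: 32.23
tool_pos: [0.5999, 0.2691, 0.1136]
tool_rot: [180.0, -0.0, 0.0]
force: [0.4, -0.2, 0.4]
grip_width: 0.0093
```

Request:
drive_tool(
  commands=[
    [0, 0, 0.1, 0, 0, 0, 0],
    [0, 0, 0, 0, 0, 0, 0],
    [0, 0, 0, 0, 0, 0, 0.4],
    [0, 0, 0, 0, 0, 0, 0.4],
    [0, 0, 0, 0, 0, 0, 0.4],
    [0, 0, 0, 0, 0, 0, 0.4],
    [0, 0, 0, 0, 0, 0, 0.4],
    [0, 0, 0, 0, 0, 0, 0.4],
    [0, 0, -1, 0, 0, 0, 0.4],
    [0, 0, -3, 0, 0, 0, 0.4],
    [0, 0, -4, 0, 0, 0, 0.4],
    [0, 0, -3, 0, 0, 0, 0.4],
  ],
)

```text
time_s: 33.23
tool_pos: [0.6, 0.2696, 0.2254]
tool_rot: [-179.9, -0.1, 0.0]
force: [1.3, 0.6, 1.0]
grip_width: 0.0352
```

Request:
drive_tool(
  commands=[
    [-2, 1, -1, 0, 0, 0, 0.4],
    [-3, 2, 0, 0, 0, 0, 0.4],
    [-3, 2.5, 0, 0, 0, 0, 0.4],
    [-3, 2.5, 0, 0, 0, 0, 0.4],
    [-2, 2, 0, 0, 0, 0, 0.4],
    [-1, 1, 0, 0, 0, 0, 0.4],
    [0, 0, 0, 0, 0, 0, 0.4],
    [0, 0, 0, 0, 0, 0, 0.4],
  ],
)

```text
time_s: 33.9
tool_pos: [0.4602, 0.1587, 0.2333]
tool_rot: [179.9, -0.1, -0.1]
force: [0.8, 0.7, 0.4]
grip_width: 0.0344
```

```bash
python3 look.py 13 0.6 0.27; python3 - <<'E'
from h import *
a,Ka,Pa=cam("scene");b,Kb,Pb=cam("side"); np.savez("fin.npz",Ka=Ka,Pa=Pa,Kb=Kb,Pb=Pb)
crop(a,50,170,210,290,5,"fl.png");crop(a,360,190,490,280,6,"fs.png");crop(b,60,130,430,320,2,"fside.png")
E
```

```text
34.0 [0.4607 0.1601 0.2331] [-1.8e+02 -1.0e-01  1.0e-01] 0.0349
tool tx,ty cm: 13.95 -10.98
```

View pics/fl.png

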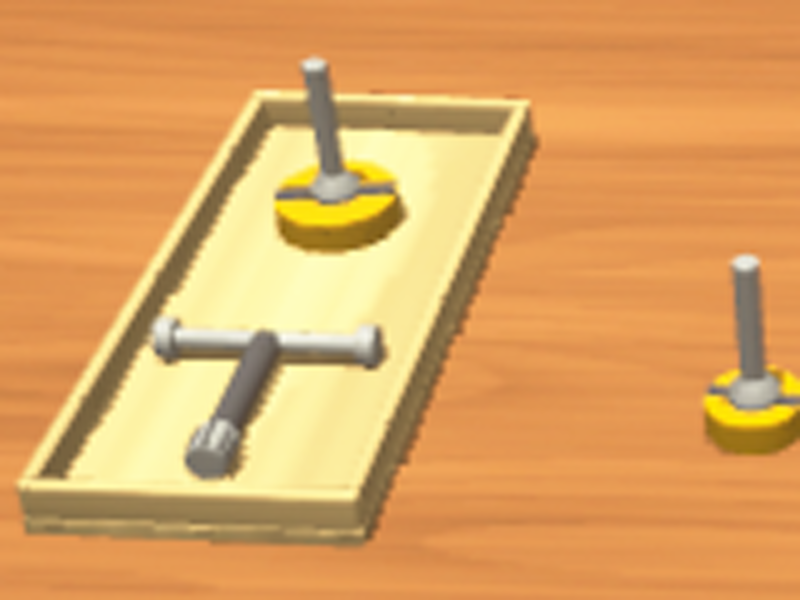

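View pics/fs.png

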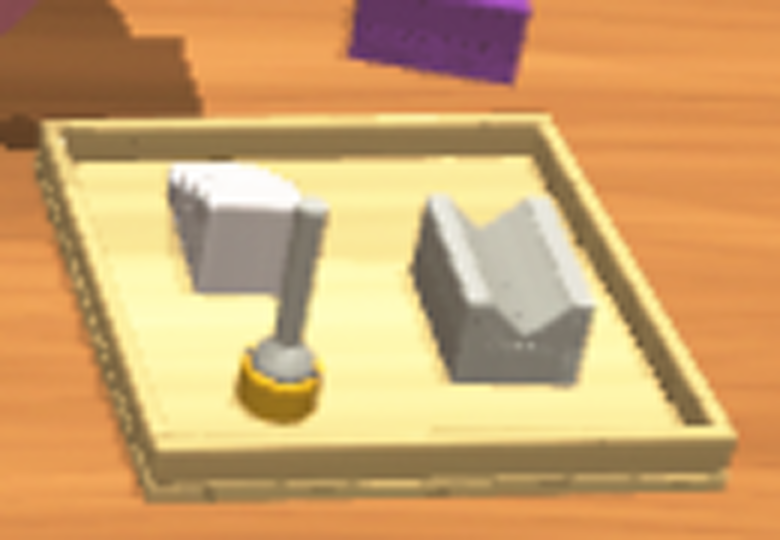

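View pics/fside.png

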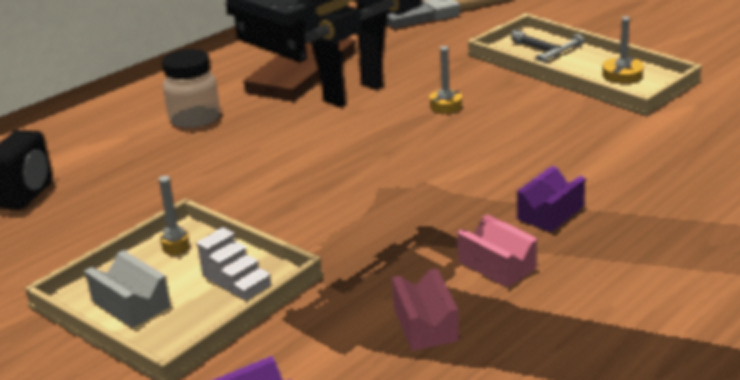

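```bash
python3 - <<'E'
from h import *
f=np.load("fin.npz");A=(f["Ka"],f["Pa"]);B=(f["Kb"],f["Pb"])
g=lambda p,s,x,y:np.array(p)/s+[x-.4,y-.4]
for n,p,q,base,r in (("L",g((315,66),5,50,170),g((626,20),2,60,130),g((338,185),5,50,170),0),("S",g((314,206),6,360,190),g((166,181),2,60,130),g((283,362),6,360,190),0),("M",g((746,263),5,50,170),g((445,50),2,60,130),g((754,386),5,50,170),0)):
    t,e=tri([(*A,p),(*B,q)]); z=.022+(.006 if n!="M" else 0)
    b=plane(*A,base,z)[0]; print(n,"tip",t.round(4),"gap",round(e,4),"collar ctr (approx)",b.round(4))
for n,q,z in (("V top corners",[(430,200),(545,200),(592,308),(478,306)],.038),("V bottom front",[(455,380),(578,382)],.006),("step tall bottom",[(198,292),(275,293)],.006),("step tall top",[(212,207),(290,207)],.042)):
    print(n,plane(*A,np.array(q)/6+[359.6,189.6],z).round(4).tolist())
print("key knobs/head",plane(*A,np.array([(165,340),(370,346),(212,450)])/5+[49.6,169.6],.014).round(4).tolist())
E
```

```text
L tip [ 0.4801 -0.303   0.0781] gap 0.0022 collar ctr (approx) [ 0.4863 -0.3005  0.028 ]
S tip [0.5956 0.2709 0.0784] gap 0.001 collar ctr (approx) [0.6067 0.2661 0.028 ]
M tip [ 0.6005 -0.1152  0.0722] gap 0.0021 collar ctr (approx) [ 0.6053 -0.1159  0.022 ]
V top corners [[0.5306, 0.3269, 0.038], [0.5289, 0.3649, 0.038], [0.5881, 0.3645, 0.038], [0.5886, 0.3288, 0.038]]
V bottom front [[0.5849, 0.3283, 0.006], [0.5843, 0.3676, 0.006]]
step tall bottom [[0.5409, 0.2537, 0.006], [0.5404, 0.2792, 0.006]]
step tall top [[0.5437, 0.2528, 0.042], [0.5426, 0.2782, 0.042]]
key knobs/head [[0.5755, -0.3448, 0.014], [0.5759, -0.2667, 0.014], [0.6409, -0.3071, 0.014]]
```

The small bit's tip and collar readings disagree by a few mm. I'll take a wrist view from nearly above it to check for lean.

Request:
drive_tool(
  commands=[
    [1, -2, 0, 0, 0, 0, 0.4],
    [1, -3, 0, 0, 0, 0, 0.4],
    [1, -3, 0, 0, 0, 0, 0.4],
    [1, -2, 0, 0, 0, 0, 0.4],
    [0, -1, 0, 0, 0, 0, 0.4],
    [0, 0, 0, 0, 0, 0, 0.4],
    [0, 0, 0, 0, 0, 0, 0.4],
    [0, 0, 0, 0, 0, 0, 0.4],
  ],
)

```text
time_s: 34.77
tool_pos: [0.4997, 0.268, 0.232]
tool_rot: [179.9, 0.0, -0.0]
force: [0.0, 0.3, -1.1]
grip_width: 0.0344
```

```bash
python3 look.py 14 0.6 0.27; python3 - <<'E'
from h import *
i,K,P=cam("wrist")
h=cv2.cvtColor(i,cv2.COLOR_BGR2HSV); m=cv2.inRange(h,(20,190,60),(32,255,255))
N,l,s,c=cv2.connectedComponentsWithStats(m); print([(s[k].tolist(),c[k].round(1).tolist()) for k in range(1,N) if s[k,4]>60])
print("pred",proj(K,P,[(.6,.2695,.006),(.6,.2695,.02),(.6,.2695,.081)]).round(1).tolist())
x,y=proj(K,P,(.6,.2695,.05))[0].astype(int);print(x,y)
x0=max(x-60,0);y0=max(y-45,0);crop(i,x0,y0,x0+120,y0+90,6,"sm.png");print(x0,y0); np.savez("w15.npz",K=K,P=P)
E
```

```text
34.8667 [0.5    0.2675 0.2323] [ 1.799e+02 -0.000e+00 -1.000e-01] 0.0346
tool tx,ty cm: 10.0 -0.26
[]
pred [[275.6, 92.7], [275.5, 91.8], [274.9, 86.9]]
275 89
215 44
```

View pics/sm.png

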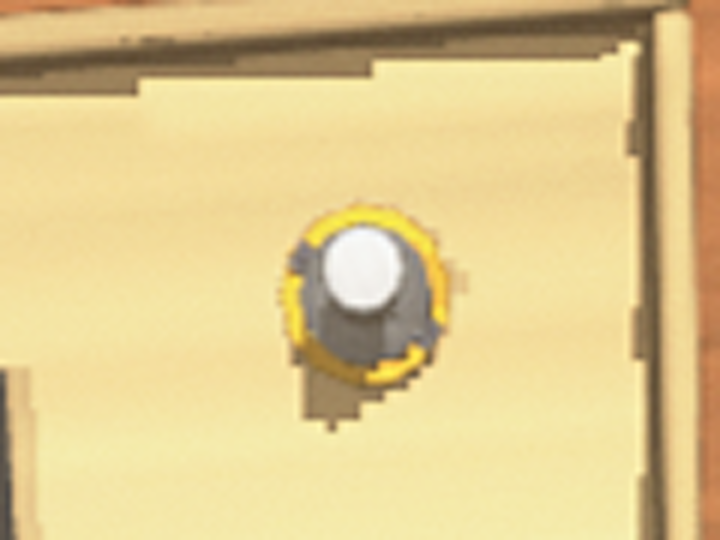

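The tip is at (275.1,88.3) and the disc at (275.4,92.8). Their 4.5 px offset compares with 4.9 px predicted for an upright bit, so the small bit stands true. Handing in.

```bash
python3 - <<'E'
from cell import env
print(env.get_obs()["time_s"],env.sign_off())
E
```

```text
the job is handed in; nothing more can be done
34.9167 None
```

I made up both kits and handed the job in at about 35 s. `sign_off` gives no verdict, so the results below are my own checks.

**What I did:** the large bit and the chuck key are in the long tray, and the small bit, step block and grey V-block are in the square tray. Each was lowered until the wrist force showed it touching the tray floor, then released. The pink and purple look-alikes were left alone.

**Last checks:**
- **Positions:** the final camera views show all five pieces well inside the limits. The bits and blocks are upright, the key lies flat, and the gripper is clear of everything.
- **Middle bit:** its top measured within about 2 mm of its start position, which is measurement noise.
- **One disagreement:** in the scene view, the small bit's top and collar readings were about 11 mm apart, as if it leaned. The same reading on the middle bit, which was never moved, was off by about 5 mm. A wrist view from almost directly above showed the small bit upright to within about half a pixel, so I took the scene reading as pixel error.

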